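# Lock the battery hatch of a laboratory instrument with the blade key

### The arm

A 6-joint arm with a two-finger parallel gripper is mounted at the origin on the work surface. World frame = base frame: x ahead of the robot, y to its left, z up, the work surface at z = 0. Lengths are in m, angles in rad, forces in N, time in s.
With the tool pointing down it reaches from about 0.4 to 0.825 m from the base axis. Payload 7 kg.
Tool frame: the origin (TCP) lies midway between the tips of the shut fingers; the grasp point (between the pads) lies 19 mm behind it; z points along the fingers, x is the direction in which the jaws open and shut, and the axes are right-handed (so a half turn about z gives the same grasp; the last joint's range is limited). The gripper opens to 88 mm and grips with 3 to 60 N. Pads are 19 mm wide; open, the fingers measure 130 mm over their backs; the gripper's body (78 mm by 193 mm) begins 47 mm behind the grasp point.
Start: joints at [-0.922, 0.359, 0.012, 0, -1.224, -0.288], TCP at [0.238, -0.632, 0.227] pointing down, gripper open.
Joint ranges: [-3.07, 3.07], [-1.43, 2.12], [-1.02, 1.25], [-3.03, 1.67], [-3.05, -0], [-3.03, 3.03]. Speed limits (rad/s): [2.39, 2.39, 3.01, 3.14, 3.14, 3.14].

### API

Orientations are given as a rotation vector (axis times angle).
In Python, from bench import ctrl, snapshot, camera_model, order gives the robot as it stands.
- The arm moves only by the shell command python3 -m jog 'ROWS' [FORCE]. ROWS is text: rows parted by semicolons, each of 7 numbers parted by spaces: the turn, a rotation vector about the tool's x, y, z in rad, then the shift along the tool's x, y, z in mm, then the closure, from 0 (fully open) to 1 (shut). In form: ax ay az tx ty tz grip; .... A call has exactly 8 rows; each row shifts and turns the commanded pose from where the row before left it, along the tool's axes as they then stand; what a row does not reach is not made up. A row lasts 1/8 s, in which the tool goes at most 62.5 mm and 10.7 degrees, less where a joint would pass 70% of its speed; a pose out of reach is approached as far as the arm can. A call is refused whole if a number of a shift passes 62.5 or a number of a turn 0.188, either way. A call with a gripper value outside its range is refused whole. The fingers move at their own pace and stop on an object; FORCE is the grip in N (left out, the last holds). Time passes only in rows, so rows that do not move let the fingers close, or fill a call up. It gives the time, the measured TCP pose, the force and the opening at its end, in the units of the state.
- ctrl.sense(): the state, without advancing time (a new reading comes with each control period).
- snapshot(name): name is "side" or "top" or "wrist"; returns (picture, depth): 400x640x3 uint8, red, green, blue; 400x640 float32, m along the optical axis (not along the pixel's ray), 0 where there is no reading.
- camera_model(name): a dict with "fx", "fy", "cx", "cy" (pixels), "origin" and "attitude" of the camera in the world. Camera axes: x right, y up, looking along -z (the intrinsics and any distortion apply to the point x, -y, -z); pixel columns grow to the right and rows downward; lengths in m; the calibration is good to about 2 mm. A picture is of the moment at which its call begins: read the wrist's pose just before it. camera_model takes no time and is no camera call; for the wrist camera it gives the pose at the moment of the call.
- order.close_job(): hands the job in, once; it reports no verdict.
The state is a dict: "time": time; "joints": joint angles; "joint_velocities": joint speeds; "joint_efforts": joint torques, N m; "ee_pos": TCP position; "eef_rot": TCP orientation; "force": force on the tool from outside, world axes, zero at the start; "wrist_torque": the same for the moment, N m; "gripper_width": opening from 0.0 (shut) to 1.0 (fully open).
Only numpy, scipy, OpenCV 4.12 (cv2) and the standard library are available. Lean on these libraries where they do the work, as an engineer would, in place of code of your own. Each camera call takes 0.05 s, during which the arm holds its last target. There are 200 camera calls.

### The job

The battery hatch on top of the white instrument is shut but not locked. Take the flat-handled blade key out of the key stand, and with its blade in the slot of the spring-loaded lock push the lock in gently and turn it clockwise, about a quarter turn, to its stop, then let it spring back up so that it is locked. Put the key back upright in its free well of the stand, fully down; use only the key on the lock, never force it, and leave the other key and everything else on the bench alone.

Things in the scene. Friction and masses are not known exactly. Their poses are not given: they have to be found in the camera images.
- instrument: White bench instrument, fixed, 200 x 290 mm on a black base 230 x 310 mm; its top is 90 mm above the bench. On it lies a grey hatch plate, 100 mm (x) by 150 mm (y), upper face at 94 mm, with the lock in a black collar (46 mm inside, 56 mm outside, 12 mm high). Origin: centre of the underside; y along the long side of instrument and hatch, z up. Vents on the -y part of its top.
- lock_bore (a point): Centre of the lock's bore on the hatch plate's upper face; axes as the instrument's. The lock is a round steel head, 33 mm wide, its flat face 21 mm above this point when up. A slot 4.7 mm wide, 12 mm deep runs right across it, open at both ends. The head floats: its true centre is up to 4.5 mm off this point in x and in y, unmeasured (2.5 N shifts it, to 5.5 mm at most): feel for the slot.
- lock (a joint): Angle of the lock, rad, clockwise from above: 0 slot along the instrument's x, 1.57 slot along its y (in line with two black lines on the hatch), the stop. Starts at 0 to 0.3. While up it turns only to about 0.35; beyond, it must be held pushed in more than 3 mm (4 is right). At 1.46 to 1.57 it springs up: locked. Takes 0.1 N m; stays where left. The blade has 0.1 rad play in the slot.
- lock_press (a joint): How far the lock is pushed in, in m: 0 up, 0.005 at its hard bottom. A spring pushes it up with 5 N at 0 and 1 N more for each mm (8 N at 3 mm, 10 N at the bottom). Let go when half turned, it stays pushed in by 3 mm. Do not bear down on the bottom, nor twist the stop with more than about 0.25 N m.
- blade_key: Steel key with a FLAT handle, upright in a well of the stand, 76 mm tall, about 150 g. Origin: centre of the blade's lower edge; z up the key, x along the blade's width. From below: blade 24 mm wide (x), 3 mm thick, 24 mm long; flange 40 x 22 x 4 mm (24 to 28 mm up); handle 30 mm (x) by 12 mm (y), 28 to 76 mm up. Grip it from above across the 12 mm.
- round_key: The other key in the stand, of the same height, with a ROUND handle of 24 mm diameter, a round flange of 40 mm diameter and a square 8 mm shank: not needed, leave it alone. Origin: centre of the lower end of the shank. Which key is in which well varies.
- stand: Grey key stand, fixed, 160 mm (x) by 60 mm (y), 30 mm high. Origin: centre of the underside. Two wells through it, each 30 mm (x) by 10 mm (y), centred at x = -40 mm and x = +40 mm, y = 0. A key stands in a well with its flange on the stand's top, so that its origin is 6 mm above the bench, the blade's width along the stand's x axis.
- reagent: Brown reagent bottle, 64 mm diameter, 150 mm tall; a bystander, leave it alone. Origin: centre of its underside.
- jar: White specimen jar, 60 mm diameter, 75 mm tall; a bystander, leave it alone. Origin: centre of its underside.
- beaker: Glass beaker, 72 mm diameter, 90 mm tall; a bystander, leave it alone. Origin: centre of its underside.
- slide_box: Wooden slide box, 100 x 85 x 35 mm; a bystander, leave it alone. Origin: centre of its underside.
- driver: Screwdriver lying on the bench; a bystander, leave it alone. Origin on its underside near the middle, x along it.
- cassette: White cassette, 40 x 28 x 8 mm; a bystander, leave it alone. Origin: centre of its underside.
- dish: Shallow white dish, 90 mm diameter, 18 mm tall; a bystander, leave it alone. Origin: centre of its underside.
Things that resemble listed ones, but are neither listed nor needed, are in the scene too. Several things have the shape of the stand; the one meant has the colours described above.

How it is judged:
By the outcome, as a careful person would: the job done as asked, in the order asked, and still so for the second after the job is handed in, with the robot touching nothing.
It also fails if it takes over 72 s, if anything falls off the work surface, if the arm or the gripper's body presses on something with over 40 N, if the wrist force passes 120 N, or if a joint passes its speed limit or range.

## Working session

There is one attempt and no reset: what is moved stays moved. The work goes in short steps, Python scripts to look and compute and a shell command to move; the robot and the scene stay as the last step left them, time stands still between calls to the robot, and variables do not carry over. Pictures are saved under pics/ and viewed, about 8 in all and at most 12, crops included, and the job is handed in when it is done.

```bash
ls; mkdir -p pics
python3 - <<'E'
from bench import ctrl,snapshot,camera_model
import cv2,numpy as np
s=ctrl.sense();print(s)
for n in("top","side"):
    p,d=snapshot(n);cv2.imwrite(f"pics/{n}0.png",p[:,:,::-1]);np.save(f"pics/{n}0.npy",d)
    print(camera_model(n))
E
```

```text
pics
{'time': 0.0, 'joints': array([-9.21894928e-01,  3.59379796e-01,  1.10729421e-02, -3.81239849e-04,
       -1.22410339e+00, -2.88114904e-01]), 'joint_velocities': array([-1.65380882e-03,  8.78200206e-05, -8.60268134e-04,  2.10313024e-03,
        1.38079214e-03,  5.14907973e-04]), 'joint_efforts': array([ 9.81593876e-04, -5.82720029e+01,  2.93059373e+01,  6.99721813e+00,
        6.92273868e-03, -1.37515135e-04]), 'ee_pos': array([ 0.23810331, -0.63108651,  0.2256278 ]), 'eef_rot': array([-1.78619025e+00, -2.58267211e+00, -1.32440333e-03]), 'force': array([ 1.15901649, -0.11800827, -0.24942811]), 'wrist_torque': array([-0.02477401, -0.01156727, -0.0159265 ]), 'gripper_width': 1.0020235226195902}
{'fx': 426.4568334568143, 'fy': 426.4568334568143, 'cx': 319.4231470730688, 'cy': 209.08585800446977, 'origin': array([ 0.26321703, -0.0048264 ,  1.25784199]), 'attitude': array([ 0.16003544, -0.10993461, -1.56391487])}
{'fx': 371.51563790411313, 'fy': 371.51563790411313, 'cx': 316.0587244305371, 'cy': 198.46099550024888, 'origin': array([-0.05812608,  0.76877411,  0.631666  ]), 'attitude': array([ 0.41834826, -1.27786743, -2.24361981])}
```

View pics/top0.png

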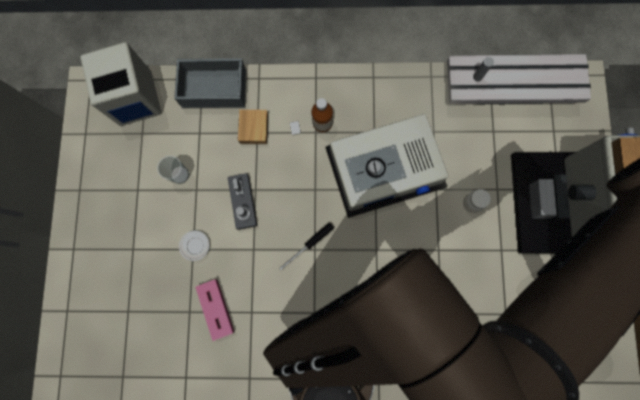

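View pics/side0.png

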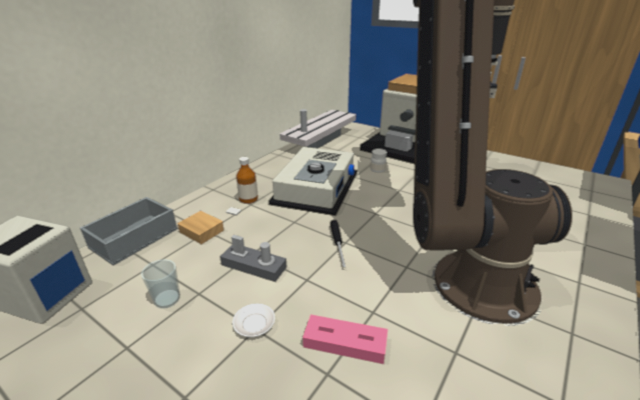

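The top view shows the instrument at about (387,165) with its lock at (376,168). The grey stand is at (242,200), with keys at (237,185) and (243,212). The pink stand-shaped thing at (214,309) has the wrong colour, and the grey tray at (210,83) has the wrong shape, so the grey stand at (242,200) fits. I'll enlarge both targets to confirm.

```bash
cat > h.py <<'E'
import numpy as np,cv2
from scipy.spatial.transform import Rotation as R
from bench import ctrl,snapshot,camera_model
def ray(m,u,v):
    d=np.array([(u-m['cx'])/m['fx'],-(v-m['cy'])/m['fy'],-1.]);return R.from_rotvec(m['attitude']).apply(d)
def atz(m,u,v,z):
    r=ray(m,u,v);return m['origin']+r*(z-m['origin'][2])/r[2]
def pt(m,d,u,v): return m['origin']+ray(m,u,v)*d[int(round(v)),int(round(u))]
def proj(m,P):
    c=R.from_rotvec(m['attitude']).inv().apply(np.atleast_2d(P)-m['origin'])
    return np.c_[m['cx']+m['fx']*c[:,0]/-c[:,2],m['cy']+m['fy']*c[:,1]/c[:,2]]
def shot(n,f):
    m=camera_model(n);p,d=snapshot(n);p=p[:,:,::-1].copy();cv2.imwrite(f"pics/{f}.png",p);np.save(f"pics/{f}.npy",d);return m,p,d
def st():
    s=ctrl.sense();M=R.from_rotvec(s['eef_rot']).as_matrix()
    print('t',round(s['time'],2),'pos',(s['ee_pos']*1e3).round(1),'x',M[:,0].round(3),'z',M[:,2].round(3),'F',s['force'].round(1),'T',s['wrist_torque'].round(2),'g',round(s['gripper_width'],3));return s
E
python3 - <<'E'
from h import *
p=cv2.imread('pics/top0.png');d=np.load('pics/top0.npy');m=camera_model('top')
a=cv2.resize(p[165:235,210:270],None,fx=6.6,fy=8,interpolation=3)[:560,:396]
a=cv2.resize(p[165:235,210:270],None,fx=6,fy=6,interpolation=3)
b=cv2.resize(p[110:220,320:450],None,fx=3.3,fy=3.3,interpolation=3)
c=np.zeros((440,800,3),np.uint8);c[:420,:360]=a;c[:363,365:365+429]=b
cv2.imwrite('pics/crop1.png',c)
for u,v in[(237,185),(243,212),(242,198),(376,168),(387,165)]:print(u,v,pt(m,d,u,v).round(4),d[v,u])
E
```

```text
237 185 [0.5373 0.2685 0.0812] 1.2142745
243 212 [0.4591 0.2483 0.0823] 1.199247
242 198 [0.5093 0.2635 0.0326] 1.2571967
376 168 [ 0.5774 -0.1234  0.112 ] 1.1782893
387 165 [ 0.5915 -0.1564  0.0922] 1.1991961
```

View pics/crop1.png

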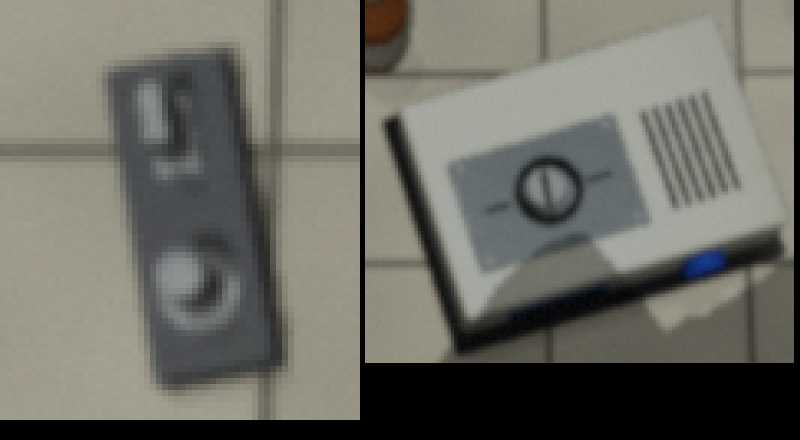

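The crop shows the flat-handled key in the upper well at (237,184) and the round key in the lower well at (241,212). The slot runs nearly vertical in the picture, along world x, and the two black lines mark instrument y. Next I'll fly over the lock and then the stand with the wrist camera.

```bash
cat >> h.py <<'E'
def go(P,yaw=None):
    "tool-frame shift (mm) to P, with the present attitude and after turning jaws x to yaw (deg)"
    s=st();M=R.from_rotvec(s['eef_rot']).as_matrix();y=np.arctan2(M[1,0],M[0,0])
    d=(np.array(P)-s['ee_pos'])*1e3
    print('shift now',(M.T@d).round(1),'yaw',np.degrees(y).round(2))
    zt=M.T@np.array([0,0,-1.]);print('tilt fix (ax ay)',np.cross([0,0,1],zt).round(4)[:2])
    if yaw is not None:
        t=-(np.radians(yaw)-y);t=(t+np.pi)%(2*np.pi)-np.pi
        M2=M@R.from_rotvec([0,0,t]).as_matrix();print('turn z',t.round(4),'shift after',(M2.T@d).round(1))
E
python3 - <<'E'
from h import *
go([.53,-.16,.27],104.5)
s=ctrl.sense();m=camera_model('wrist');T=R.from_rotvec(s['eef_rot'])
print(T.inv().apply(m['origin']-s['ee_pos']),(T.inv()*R.from_rotvec(m['attitude'])).as_matrix().round(3),m['fx'])
E
```

```text
t 0.1 pos [ 238.1 -631.2  225.7] x [-0.353  0.936  0.001] z [-0.001  0.001 -1.   ] F [ 0.5  0.9 -0.6] T [ 0.01  0.05 -0.04] g 1.001
shift now [337.9 439.4 -43.8] yaw 110.67
tilt fix (ax ay) [-0.0001 -0.0014]
turn z 0.1076 shift after [383.1 400.6 -43.8]
[ 0.00063749 -0.0835915  -0.15855263] [[ 1.     0.001  0.   ]
 [ 0.001 -0.953 -0.304]
 [ 0.     0.304 -0.953]] 354.93200836181376
```

```bash
python3 -m jog '0 0 0.1076 0 0 -40 0; 0 0 0 30 20 -40 0; 0 0 0 40 40 0 0; 0 0 0 40 45 0 0; 0 0 0 40 45 0 0; 0 0 0 40 45 0 0; 0 0 0 40 45 0 0; 0 0 0 40 45 0 0'; python3 -m jog '0 0 0 40 45 0 0.4; 0 0 0 40 45 0 0.4; 0 0 0 30 45 30 0.4; 0 0 0 27 35 50 0.4; 0 0 0 0 0 0 0.4; 0 0 0 0 0 0 0.4; 0 0 0 0 0 0 0.4; 0 0 0 0 0 0 0.4'
python3 - <<'E'
from h import *
st();m,p,d=shot('wrist','w_lock')
import json;np.save('pics/w_lock_m.npy',m)
for P in([.5774,-.1234,.112],):print(proj(m,P))
E
```

```text
time: 1.1
ee_pos: [0.4471, -0.2969, 0.3065]
eef_rot: [-1.923, -2.484, -0.0]
force: [2.3, -0.3, -0.1]
gripper_width: 1.006
time: 2.1
ee_pos: [0.5751, -0.1265, 0.231]
eef_rot: [1.924, 2.482, 0.002]
force: [0.9, 0.4, 0.3]
gripper_width: 0.601
t 2.1 pos [ 575.1 -126.5  231. ] x [-0.249  0.968 -0.   ] z [ 0.002  0.    -1.   ] F [0.9 0.4 0.3] T [ 0.02 -0.02  0.04] g 0.601
[[319.26938345 198.0960515 ]]
```

View pics/w_lock.png

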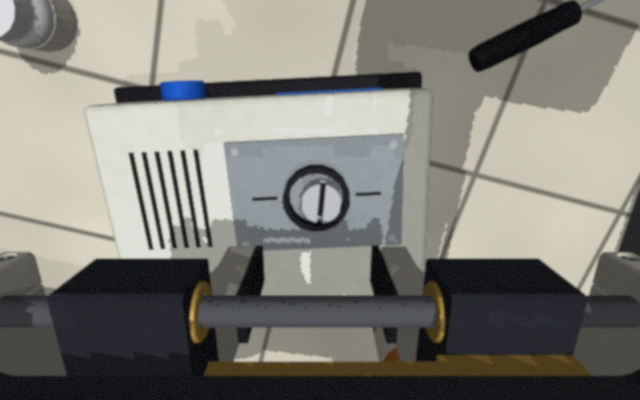

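The wrist picture shows the lock head at about (320,201) with its slot near vertical. The black lines are at (252-277,198) and (356-381,193). I'll crop for sub-pixel readings.

Run:
```python
import cv2
p=cv2.imread('pics/w_lock.png')
cv2.imwrite('pics/crop2.png',cv2.resize(p[155:245,235:395],None,fx=5,fy=5,interpolation=3))
```

```text
(no output)
```

View pics/crop2.png

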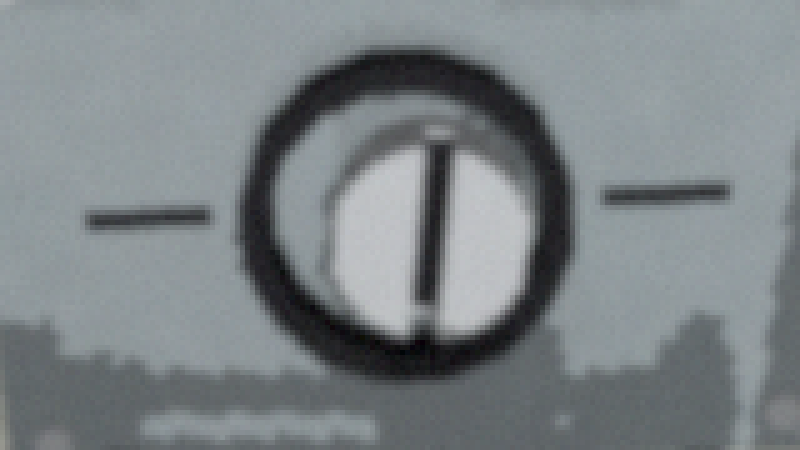

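Run:
```python
from h import *
m=np.load('pics/w_lock_m.npy',allow_pickle=True).item()
f=lambda u,v,z:atz(m,235+(u+.5)/5-.5,155+(v+.5)/5-.5,z)
ang=lambda a,b:np.degrees(np.arctan2(*(b-a)[1::-1]))
H=f(431,241,.115);a=f(438.5,143,.115);b=f(424.5,305,.115)
print('head',H,'diam',f(331,241,.115)-f(531,241,.115),f(431,141,.115)-f(431,340,.115))
print('slot',ang(a,b))
L=[f(*q,.094) for q in[(88,221),(211,215),(603,198),(729,191)]]
print('line',ang(L[0],L[3]),'bore?',sum(L)/4)
print('collar',(f(243,215,.106)+f(572,215,.106))/2,(f(410,50,.106)+f(410,378,.106))/2)
go([.536,.268,.195])
```

```text
head [ 0.5800669  -0.12144131  0.115     ] diam [ 0.00810348 -0.03152286  0.        ] [-0.03298738 -0.00859634  0.        ]
slot 9.901241314247374
line 107.21813402099173 bore? [ 0.58155943 -0.12512098  0.094     ]
collar [ 0.57945131 -0.12556998  0.106     ] [ 0.58000324 -0.12499516  0.106     ]
t 2.15 pos [ 575.1 -126.4  230.8] x [-0.25   0.968 -0.   ] z [ 0.002  0.    -1.   ] F [-0.4 -0.3 -0.1] T [-0.07 -0.01  0.  ] g 0.602
shift now [391.7  60.5  35.8] yaw 104.45
tilt fix (ax ay) [0.0018 0.0003]
```

```bash
python3 -m jog '0 0 0 50 0 0 0.5; 0 0 0 50 8 0 0.5; 0 0 0 50 8 0 0.5; 0 0 0 50 8 0 0.5; 0 0 0 50 9 0 0.5; 0 0 0 50 9 0 0.5; 0 0 0 50 9 0 0.5; 0 0 0 41 9 10 0.5'; python3 -m jog '0 0 0 0 0 20 0.5; 0 0 0 0 0 5 0.5; 0 0 0 0 0 0 0.5; 0 0 0 0 0 0 0.5; 0 0 0 0 0 0 0.5; 0 0 0 0 0 0 0.5; 0 0 0 0 0 0 0.5; 0 0 0 0 0 0 0.5'
python3 - <<'E'
from h import *
st();m,p,d=shot('wrist','w_key');np.save('pics/w_key_m.npy',m)
cv2.imwrite('pics/crop3.png',cv2.resize(p[50:250,220:420],None,fx=3,fy=3,interpolation=3))
E
```

```text
time: 3.15
ee_pos: [0.5355, 0.2697, 0.2212]
eef_rot: [1.922, 2.484, 0.005]
force: [0.3, -0.6, -0.7]
gripper_width: 0.5
time: 4.15
ee_pos: [0.5352, 0.2678, 0.1948]
eef_rot: [-1.923, -2.484, -0.0]
force: [0.3, 0.0, 0.4]
gripper_width: 0.503
t 4.15 pos [535.2 267.8 194.8] x [-0.25   0.968  0.   ] z [-0.  0. -1.] F [0.3 0.  0.4] T [-0.    0.02  0.02] g 0.503
```

View pics/crop3.png

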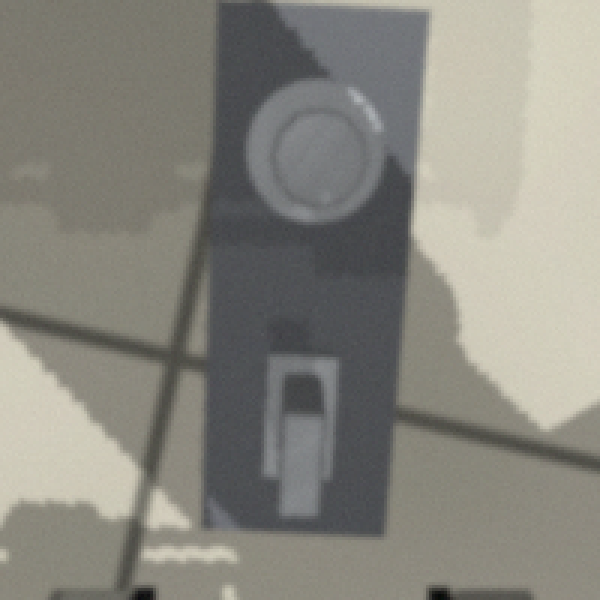

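The crop shows the flat handle top at crop (278-325, 412-518), its flange behind it, and the round key at (318,150).

Run:
```python
from h import *
m=np.load('pics/w_key_m.npy',allow_pickle=True).item()
f=lambda u,v,z:atz(m,220+(u+.5)/3-.5,50+(v+.5)/3-.5,z)
ang=lambda a,b:np.degrees(np.arctan2(*(b-a)[1::-1]))
q=[f(*c,.082) for c in[(284,412),(325,412),(319,518),(278,518)]];print('handle',sum(q)/4,ang(q[0],q[3]),ang(q[1],q[2]),[np.linalg.norm(q[i]-q[i-1])for i in range(4)])
q=[f(*c,.034) for c in[(270,356),(339,357),(330,480),(262,479)]];print('flange',sum(q)/4,ang(q[0],q[3]),ang(q[1],q[2]),[np.linalg.norm(q[i]-q[i-1])for i in range(4)])
q=[f(*c,.03) for c in[(218,2),(430,11),(384,536),(203,527)]];print('stand',sum(q)/4,ang(q[0],q[3]),ang(q[1],q[2]),[np.linalg.norm(q[i]-q[i-1])for i in range(4)])
P=(sum(q)/4)
go([.536,.268,.039],104.3)
```

```text
handle [0.54079172 0.27253139 0.082     ] 11.227260523140757 11.897343590929847 [np.float64(0.030037589738254596), np.float64(0.010834519903285501), np.float64(0.03001963230431302), np.float64(0.011186165970085805)]
flange [0.54138372 0.27271947 0.034     ] 10.475031991193504 11.147428189039022 [np.float64(0.03990749288935003), np.float64(0.021115129077070475), np.float64(0.039901023663028695), np.float64(0.02158318296973873)]
stand [0.50203624 0.26486346 0.03      ] 11.5019099366392 11.32986781534188 [np.float64(0.15845852806601923), np.float64(0.059659861774795715), np.float64(0.15929980716138853), np.float64(0.05917689209869855)]
t 4.2 pos [535.2 267.8 194.7] x [-0.251  0.968 -0.   ] z [-0. -0. -1.] F [0.  0.  0.2] T [-0.    0.02 -0.03] g 0.501
shift now [ -0.    0.8 155.7] yaw 104.51
tilt fix (ax ay) [-0.0001  0.    ]
turn z 0.0036 shift after [ -0.    0.8 155.7]
```

```bash
python3 -m jog '0 0 0.054 0 0 0 0.5; 0 0 0 3.6 6.6 0 0.5; 0 0 0 0 0 30 0.5; 0 0 0 0 0 35 0.5; 0 0 0 0 0 35 0.5; 0 0 0 0 0 30 0.5; 0 0 0 0 0 15 0.5; 0 0 0 0 0 10.7 0.5'; python3 -m jog '0 0 0 0 0 0 0.5; 0 0 0 0 0 0 1; 0 0 0 0 0 0 1; 0 0 0 0 0 0 1; 0 0 0 0 0 0 1; 0 0 0 0 0 0 1; 0 0 0 0 0 0 1; 0 0 0 0 0 0 1' 15; python3 -c "
from h import *;st()"
```

```text
time: 5.2
ee_pos: [0.5414, 0.2729, 0.0386]
eef_rot: [1.988, 2.432, -0.0]
force: [0.1, 0.6, -0.5]
gripper_width: 0.496
time: 6.2
ee_pos: [0.5411, 0.2727, 0.0394]
eef_rot: [1.989, 2.431, 0.0]
force: [-0.9, 0.9, 4.7]
gripper_width: 0.139
t 6.2 pos [541.1 272.7  39.4] x [-0.198  0.98   0.   ] z [ 0.  0. -1.] F [-0.9  0.9  4.7] T [-0.19  0.56  0.01] g 0.139
```

```bash
python3 -m jog '0 0 0 0 0 0 1; 0 0 0 0 0 0 1; 0 0 0 0 0 -5 1; 0 0 0 0 0 -20 1; 0 0 0 0 0 -40 1; 0 0 0 0 0 -50 1; 0 0 0 0 0 -40 1; 0 0 0 0 0 0 1' 40; python3 -c "
from h import *
go([.580,-.1214,.171],99.9)"
```

```text
time: 7.2
ee_pos: [0.5425, 0.2738, 0.1979]
eef_rot: [1.988, 2.431, 0.01]
force: [0.3, 0.3, -2.0]
gripper_width: 0.13
t 7.2 pos [542.5 273.8 197.9] x [-0.198  0.98   0.003] z [ 0.005  0.004 -1.   ] F [ 0.3  0.3 -2. ] T [-0. -0.  0.] g 0.13
shift now [-394.8  -41.7   25.4] yaw 101.43
tilt fix (ax ay) [ 0.0058 -0.0031]
turn z 0.0267 shift after [-395.8  -31.1   25.4]
```

```bash
python3 -m jog '0 0 0.0267 0 0 0 1; 0 0 0 -50 -4 0 1; 0 0 0 -60 -5 0 1; 0 0 0 -60 -5 0 1; 0 0 0 -60 -5 0 1; 0 0 0 -60 -4 0 1; 0 0 0 -60 -4 0 1; 0 0 0 -45.8 -4.1 0 1'; python3 -m jog '0 0 0 0 0 10 1; 0 0 0 0 0 10 1; 0 0 0 0 0 10 1; 0 0 0 0 0 0 1; 0 0 0 0 0 0 1; 0 0 0 0 0 0 1; 0 0 0 0 0 0 1; 0 0 0 0 0 0 1'
python3 - <<'E'
from h import *
go([.580,-.1214,.136],99.9);m,p,d=shot('wrist','w_in');np.save('pics/w_in_m.npy',m)
print(proj(m,[.58,-.1214,.115]))
cv2.imwrite('pics/crop4.png',cv2.resize(p[130:330,240:400],None,fx=3,fy=3,interpolation=3))
E
```

```text
time: 8.2
ee_pos: [0.5773, -0.1249, 0.1922]
eef_rot: [-2.023, -2.401, 0.003]
force: [1.7, 0.3, -1.1]
gripper_width: 0.131
time: 9.2
ee_pos: [0.5784, -0.1226, 0.1643]
eef_rot: [2.022, 2.404, 0.0]
force: [0.8, -0.5, -1.6]
gripper_width: 0.132
t 9.2 pos [ 578.4 -122.6  164.3] x [-0.172  0.985 -0.   ] z [ 0.  0. -1.] F [ 0.8 -0.5 -1.6] T [-0.01 -0.01 -0.04] g 0.132
shift now [ 0.9  1.8 28.3] yaw 99.88
tilt fix (ax ay) [0.0004 0.0001]
turn z -0.0003 shift after [ 0.9  1.8 28.3]
[[317.58318926 229.61145605]]
```

View pics/crop4.png

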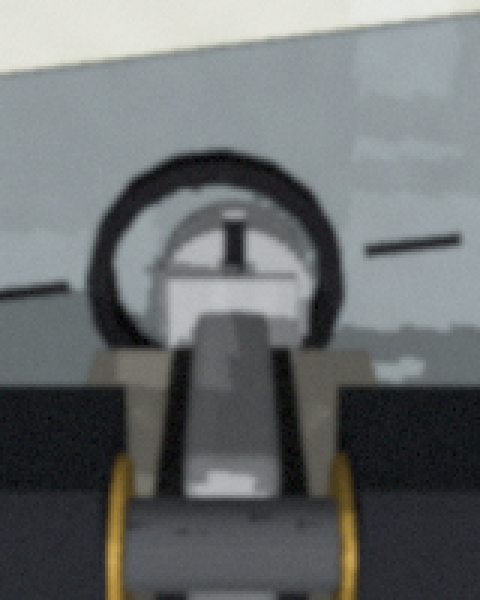

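The picture shows the flange edge at crop (165-297,272) and the slot just beyond it at (235,222-268), so they are nearly aligned.

Run:
```python
from h import *
m=np.load('pics/w_in_m.npy',allow_pickle=True).item()
f=lambda u,v,z:atz(m,240+(u+.5)/3-.5,130+(v+.5)/3-.5,z)
s=ctrl.sense();M=R.from_rotvec(s['eef_rot']).as_matrix()
t=lambda P:(M.T@(P-s['ee_pos'])*1e3).round(2)
print('slot',t(f(235.5,222,.115)),t(f(235,268,.115)))
print('flange',t(f(165,273,.1593)),t(f(297,271,.1593)),'handle top',t(f(193,315,.2073)),t(f(270,315,.2073)))
```

```text
slot [  1.3  -15.37  49.21] [ 1.2  -5.28 49.21]
flange [-10.44 -21.13   4.91] [ 11.22 -21.47   4.91] handle top [ -4.04 -34.21 -43.1 ] [  5.   -34.21 -43.1 ]
```

```bash
python3 -m jog '0 0 0 0.9 1 0 1; 0 0 0 0 0 4 1; 0 0 0 0 0 5 1; 0 0 0 0 0 4 1; 0 0 0 0 0 2 1; 0 0 0 0 0 1.5 1; 0 0 0 0 0 1 1; 0 0 0 0 0 1 1'; python3 -c "
from h import *
st()"
```

```text
time: 10.25
ee_pos: [0.5792, -0.1215, 0.1456]
eef_rot: [2.022, 2.404, 0.0]
force: [0.1, 0.3, -1.3]
gripper_width: 0.132
t 10.25 pos [ 579.2 -121.5  145.6] x [-0.172  0.985 -0.   ] z [ 0. -0. -1.] F [ 0.1  0.3 -1.3] T [-0.01 -0.06  0.03] g 0.132
```

```bash
python3 -m jog '0 0 0 0 0 1 1; 0 0 0 0 0 1 1; 0 0 0 0 0 1 1; 0 0 0 0 0 1 1; 0 0 0 0 0 0 1; 0 0 0 0 0 0 1; 0 0 0 0 0 0 1; 0 0 0 0 0 0 1'; python3 -c "
from h import *
st()"
```

```text
time: 11.25
ee_pos: [0.5791, -0.1216, 0.1416]
eef_rot: [2.022, 2.405, -0.0]
force: [-0.2, -0.1, -0.9]
gripper_width: 0.133
t 11.25 pos [ 579.1 -121.6  141.6] x [-0.172  0.985 -0.   ] z [ 0. -0. -1.] F [-0.2 -0.1 -0.9] T [-0.02 -0.05  0.  ] g 0.133
```

The blade is about 6 mm below the face with no force, so it is in the slot. I'll go on to the slot bottom and feel for the spring.

```bash
python3 -m jog '0 0 0 0 0 1 1; 0 0 0 0 0 1 1; 0 0 0 0 0 1 1; 0 0 0 0 0 1 1; 0 0 0 0 0 1 1; 0 0 0 0 0 1 1; 0 0 0 0 0 0 1; 0 0 0 0 0 0 1'; python3 -c "
from h import *
st()"
```

```text
time: 12.25
ee_pos: [0.5792, -0.1216, 0.1359]
eef_rot: [2.021, 2.404, 0.0]
force: [-1.0, 1.0, 3.5]
gripper_width: 0.136
t 12.25 pos [ 579.2 -121.6  135.9] x [-0.172  0.985 -0.   ] z [ 0. -0. -1.] F [-1.   1.   3.5] T [ 0.27  0.65 -0.03] g 0.136
```

```bash
python3 -m jog '0 0 0 0 0 0.5 1; 0 0 0 0 0 0.5 1; 0 0 0 0 0 0.5 1; 0 0 0 0 0 0.5 1; 0 0 0 0 0 0.5 1; 0 0 0 0 0 0.5 1; 0 0 0 0 0 0 1; 0 0 0 0 0 0 1'; python3 -c "
from h import *
st()"
```

```text
time: 13.25
ee_pos: [0.5792, -0.1216, 0.1328]
eef_rot: [2.022, 2.404, 0.0]
force: [-2.7, 0.8, 5.7]
gripper_width: 0.133
t 13.25 pos [ 579.2 -121.6  132.8] x [-0.172  0.985 -0.   ] z [ 0. -0. -1.] F [-2.7  0.8  5.7] T [ 0.39  0.95 -0.04] g 0.133
```

```bash
python3 -m jog '0 0 0 0 0 0.4 1; 0 0 0 0 0 0.4 1; 0 0 0 0 0 0.4 1; 0 0 0 0 0 0 1; 0 0 0 0 0 0 1; 0 0 0 0 0 0 1; 0 0 0 0 0 0 1; 0 0 0 0 0 0 1'; python3 -c "
from h import *
st()"
```

```text
time: 14.25
ee_pos: [0.5792, -0.1216, 0.1317]
eef_rot: [2.021, 2.404, 0.0]
force: [-2.5, 1.5, 7.5]
gripper_width: 0.137
t 14.25 pos [ 579.2 -121.6  131.7] x [-0.172  0.985 -0.   ] z [ 0. -0. -1.] F [-2.5  1.5  7.5] T [0.47 1.1  0.05] g 0.137
```

```bash
python3 -m jog '0 0 0.06 0 0 0 1; 0 0 0.1 0 0 0 1; 0 0 0.1 0 0 0 1; 0 0 0.1 0 0 0 1; 0 0 0.1 0 0 0 1; 0 0 0.1 0 0 0 1; 0 0 0.1 0 0 0 1; 0 0 0 0 0 0 1'; python3 -c "
from h import *
go([.58,-.12,.13],18)"
```

```text
time: 15.25
ee_pos: [0.5801, -0.1213, 0.132]
eef_rot: [2.692, 1.618, 0.003]
force: [-1.1, 2.4, 6.9]
gripper_width: 0.132
t 15.25 pos [ 580.1 -121.3  132. ] x [0.469 0.883 0.001] z [ 0.002  0.    -1.   ] F [-1.1  2.4  6.9] T [0.81 0.35 0.08] g 0.132
shift now [ 1.1 -0.7  2. ] yaw 62.01
tilt fix (ax ay) [ 0.0017 -0.0011]
turn z 0.7682 shift after [ 0.3 -1.2  2. ]
```

```bash
python3 -m jog '0 0 0.1 0 0 0 1; 0 0 0.1 0 0 0 1; 0 0 0.1 0 0 0 1; 0 0 0.1 0 0 0 1; 0 0 0.1 0 0 0 1; 0 0 0.1 0 0 0 1; 0 0 0.06 0 0 0 1; 0 0 0 0 0 0 1'; python3 -c "
from h import *
go([.58,-.12,.13],17.2)"
```

```text
time: 16.25
ee_pos: [0.5809, -0.1211, 0.1323]
eef_rot: [3.071, 0.66, 0.006]
force: [0.9, 2.8, 7.2]
gripper_width: 0.133
t 16.25 pos [ 580.9 -121.1  132.3] x [0.912 0.411 0.003] z [ 0.004  0.    -1.   ] F [0.9 2.8 7.2] T [ 0.98 -0.23  0.08] g 0.133
shift now [-0.4 -1.3  2.3] yaw 24.24
tilt fix (ax ay) [ 0.0012 -0.0035]
turn z 0.1229 shift after [-0.5 -1.3  2.3]
```

```bash
python3 -m jog '0 0 0.04 0 0 0 1; 0 0 0.04 0 0 0 1; 0 0 0.03 0 0 0 1; 0 0 0.03 0 0 0 1; 0 0 0 0 0 0 1; 0 0 0 0 0 0 1; 0 0 0 0 0 0 1; 0 0 0 0 0 0 1'; python3 -c "
from h import *
go([.58,-.12,.13],17.2)"
```

```text
time: 17.25
ee_pos: [0.5811, -0.121, 0.1324]
eef_rot: [3.11, 0.445, 0.006]
force: [0.9, 2.8, 6.9]
gripper_width: 0.133
t 17.25 pos [ 581.1 -121.   132.4] x [0.96  0.28  0.004] z [ 0.004  0.    -1.   ] F [0.9 2.8 6.9] T [ 1.1  -0.38  0.1 ] g 0.133
shift now [-0.8 -1.3  2.4] yaw 16.27
tilt fix (ax ay) [ 0.0008 -0.0041]
turn z -0.0162 shift after [-0.8 -1.3  2.4]
```

```bash
python3 -m jog '0 0 0.02 0 0 0 1; 0 0 0.02 0 0 0 1; 0 0 0.02 0 0 0 1; 0 0 0 0 0 0 1; 0 0 0 0 0 0 1; 0 0 0 0 0 0 1; 0 0 0 0 0 0 1; 0 0 0 0 0 0 1'; python3 -c "
from h import *
go([.58,-.12,.13],17.2)"
```

```text
time: 18.25
ee_pos: [0.5816, -0.1229, 0.1325]
eef_rot: [-3.118, -0.356, -0.007]
force: [2.0, 2.5, 6.7]
gripper_width: 0.136
t 18.25 pos [ 581.6 -122.9  132.5] x [0.974 0.225 0.005] z [ 0.004  0.004 -1.   ] F [2.  2.5 6.7] T [ 0.97 -0.66  0.08] g 0.136
shift now [-0.9 -3.2  2.5] yaw 13.01
tilt fix (ax ay) [-0.0032 -0.005 ]
turn z -0.0731 shift after [-0.6 -3.2  2.5]
```

Run:
```python
from h import *
s=st();print(s['joints'].round(3),s['wrist_torque'])
m,p,d=shot('wrist','w_stop')
cv2.imwrite('pics/crop5.png',cv2.resize(p[130:330,240:400],None,fx=3,fy=3,interpolation=3))
```

```text
t 18.25 pos [ 581.6 -122.9  132.5] x [0.974 0.225 0.005] z [ 0.004  0.004 -1.   ] F [2.  2.5 6.7] T [ 0.97 -0.66  0.08] g 0.136
[ 0.118  0.303 -0.298 -0.004 -0.966 -3.03 ] [ 0.96543935 -0.66406929  0.07703191]
```

View pics/crop5.png

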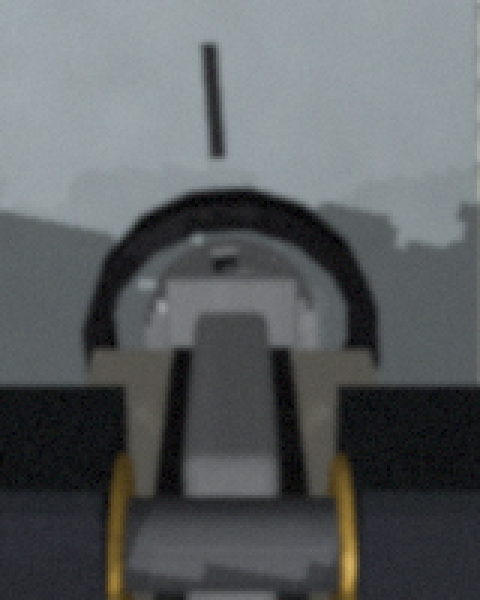

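The last joint has reached its range limit (-3.03), because the base axis is offset from the TCP direction. The blade's angle, less the play, puts the lock at about 1.54 rad, inside the locking band. I'll let up a little and feel whether the lock follows the key.

```bash
python3 -m jog '0 0 -0.01 0 0 -0.5 1; 0 0 -0.01 0 0 -0.5 1; 0 0 0 0 0 -0.5 1; 0 0 0 0 0 -0.5 1; 0 0 0 0 0 0 1; 0 0 0 0 0 0 1; 0 0 0 0 0 0 1; 0 0 0 0 0 0 1'; python3 -c "
from h import *
go([.581,-.121,.13],17.2)"
```

```text
time: 19.3
ee_pos: [0.5809, -0.1231, 0.134]
eef_rot: [-3.114, -0.386, -0.005]
force: [2.1, 1.1, 4.9]
gripper_width: 0.135
t 19.3 pos [ 580.9 -123.1  134. ] x [0.97  0.244 0.004] z [ 0.003  0.004 -1.   ] F [2.1 1.1 4.9] T [ 0.65 -0.79  0.03] g 0.135
shift now [ 0.6 -2.   4. ] yaw 14.14
tilt fix (ax ay) [-0.0033 -0.0036]
turn z -0.0535 shift after [ 0.7 -2.   4. ]
```

```bash
python3 -m jog '0 0 -0.02 0 0 -1 1; 0 0 -0.02 0 0 -1 1; 0 0 0 0 0 -1 1; 0 0 0 0 0 -3 1; 0 0 0 0 0 -5 1; 0 0 0 0 0 -10 1; 0 0 0 0 0 -20 1; 0 0 0 0 0 -40 1'; python3 -m jog '0 0 0 0 -50 -20 1; 0 0 0 0 0 0 1; 0 0 0 0 0 0 1; 0 0 0 0 0 0 1; 0 0 0 0 0 0 1; 0 0 0 0 0 0 1; 0 0 0 0 0 0 1; 0 0 0 0 0 0 1'
python3 - <<'E'
from h import *
s=st();m,p,d=shot('wrist','w_done');np.save('pics/w_done_m.npy',m)
c=proj(m,[[.5805,-.125,.1]])[0].round().astype(int);print(c,s['joints'].round(2))
x=max(c[0]-80,0);y=max(c[1]-60,0);print(x,y)
cv2.imwrite('pics/crop6.png',cv2.resize(p[y:y+120,x:x+160],None,fx=5,fy=5,interpolation=3))
E
```

```text
time: 20.3
ee_pos: [0.5774, -0.1239, 0.2138]
eef_rot: [-3.105, -0.447, 0.008]
force: [0.0, 0.2, -2.3]
gripper_width: 0.134
time: 21.3
ee_pos: [0.5663, -0.0816, 0.2343]
eef_rot: [-3.094, -0.46, 0.0]
force: [-0.5, -0.3, -1.4]
gripper_width: 0.136
t 21.3 pos [566.3 -81.6 234.3] x [0.957 0.291 0.002] z [-0.002  0.013 -1.   ] F [-0.5 -0.3 -1.4] T [-0.16 -0.08 -0.04] g 0.136
[319 241] [ 0.19  0.19 -0.2  -0.01 -1.18 -3.03]
239 181
```

View pics/crop6.png

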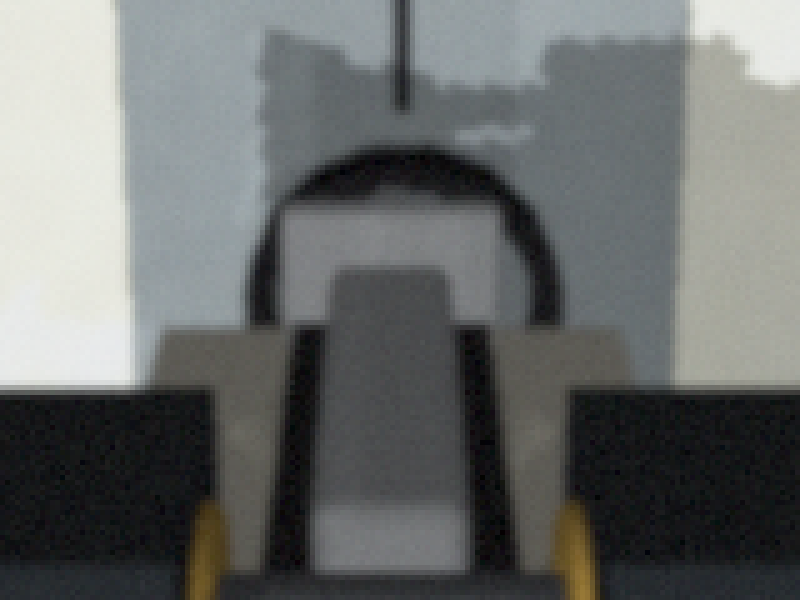

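```bash
python3 -m jog '0 0 -0.16 0 0 0 1; 0 0 -0.16 0 0 0 1; 0 0 -0.16 0 0 0 1; 0 0 -0.16 0 0 0 1; 0 0 -0.16 0 0 0 1; 0 0 0 -15 38 0 1; 0 0 0 -15 38 0 1; 0 0 0 0 0 0 1'; python3 -m jog '0 0 0 0 0 0 1; 0 0 0 0 0 0 1; 0 0 0 0 0 0 1; 0 0 0 0 0 0 1; 0 0 0 0 0 0 1; 0 0 0 0 0 0 1; 0 0 0 0 0 0 1; 0 0 0 0 0 0 1'
python3 - <<'E'
from h import *
s=st();m,p,d=shot('wrist','w_done2');np.save('pics/w_done2_m.npy',m)
c=proj(m,[[.5805,-.125,.1]])[0].round().astype(int);print(c,s['joints'].round(2))
x=max(c[0]-80,0);y=max(c[1]-60,0);print(x,y)
cv2.imwrite('pics/crop7.png',cv2.resize(p[y:y+120,x:x+160],None,fx=5,fy=5,interpolation=3))
E
```

```text
time: 22.35
ee_pos: [0.6212, -0.1447, 0.2324]
eef_rot: [-2.673, -1.626, -0.006]
force: [-0.6, 1.1, -2.5]
gripper_width: 0.136
time: 23.35
ee_pos: [0.6201, -0.143, 0.2334]
eef_rot: [-2.671, -1.629, -0.008]
force: [-0.2, -0.3, -1.5]
gripper_width: 0.132
t 23.35 pos [ 620.1 -143.   233.4] x [0.458 0.889 0.011] z [-0.002  0.013 -1.   ] F [-0.2 -0.3 -1.5] T [-0.14 -0.06  0.02] g 0.132
[313 140] [ 0.07  0.3  -0.06 -0.01 -1.22 -2.11]
233 80
```

View pics/crop7.png

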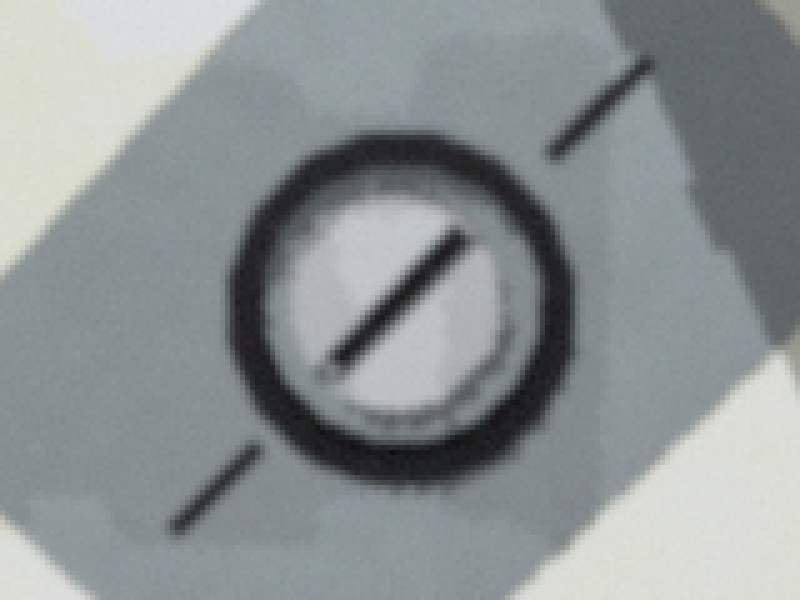

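The slot, crop (463,236)-(335,366), looks in line with the black marks. I'll check the angle and the head's height numerically.

Run:
```python
from h import *
m=np.load('pics/w_done2_m.npy',allow_pickle=True).item();d=np.load('pics/w_done2.npy')
P=lambda u,v:(233+(u+.5)/5-.5,80+(v+.5)/5-.5)
f=lambda u,v,z:atz(m,*P(u,v),z)
ang=lambda a,b:np.degrees(np.arctan2(*(b-a)[1::-1]))
print('slot',ang(f(463,236,.115),f(335,366,.115)),'lines',ang(f(650,63,.094),f(175,528,.094)))
z=lambda pts:np.median([pt(m,d,*P(*q))[2] for q in pts])
print('face z',z([(360,240),(340,280),(440,350),(460,310),(400,380),(330,310)]),'plate z',z([(150,350),(200,250),(480,70),(520,520),(620,300),(350,540)]))
m0=np.load('pics/w_lock_m.npy',allow_pickle=True).item();d0=np.load('pics/w_lock.npy')
Q=lambda u,v:(235+u/5,155+v/5)
z0=lambda pts:np.median([pt(m0,d0,*Q(*q))[2] for q in pts])
print('before: face',z0([(380,200),(370,260),(490,220),(480,280),(390,290)]),'plate',z0([(100,100),(700,100),(150,280),(660,250)]))
go([.5411,.2727,.233],101.4)
```

```text
slot -72.15429022117176 lines -73.17035047063547
face z 0.1152011361113775 plate z 0.09444010257842025
before: face 0.11525085021612813 plate 0.09451306689136521
t 23.4 pos [ 620.2 -143.1  233.4] x [0.458 0.889 0.011] z [-0.002  0.013 -1.   ] F [-0.4 -0.3 -1.3] T [-0.12 -0.05 -0.06] g 0.137
shift now [ 333.4 -260.6    6.2] yaw 62.75
tilt fix (ax ay) [-0.0081 -0.011 ]
turn z -0.6745 shift after [423.1   4.7   6.2]
```

The slot is within 1° of the marks and the head is 20.8 mm above the plate, the same as before, so the lock is up and locked. Now I'll return the key.

```bash
python3 -m jog '-0.008 -0.011 0 0 0 0 1; 0 0 -0.17 0 0 0 1; 0 0 -0.17 0 0 0 1; 0 0 -0.17 0 0 0 1; 0 0 -0.1645 0 0 0 1; 0 0 0 50 0 0 1; 0 0 0 60 1 0 1; 0 0 0 60 1 0 1'; python3 -m jog '0 0 0 60 1 0 1; 0 0 0 60 1 0 1; 0 0 0 60 1 0 1; 0 0 0 50 0 0 1; 0 0 0 23 0 0 1; 0 0 0 0 0 0 1; 0 0 0 0 0 0 1; 0 0 0 0 0 0 1'; python3 -c "
from h import *
go([.5411,.2727,.0394],101.4)"
```

```text
time: 24.4
ee_pos: [0.5881, 0.0254, 0.2335]
eef_rot: [1.99, 2.43, -0.0]
force: [0.9, 1.4, -1.3]
gripper_width: 0.138
time: 25.4
ee_pos: [0.5417, 0.2714, 0.2336]
eef_rot: [1.991, 2.43, -0.0]
force: [-0.3, -0.0, -2.2]
gripper_width: 0.134
t 25.4 pos [541.7 271.4 233.6] x [-0.196  0.981 -0.   ] z [-0. -0. -1.] F [-0.3 -0.  -2.2] T [ 0.02 -0.07  0.08] g 0.134
shift now [  1.4  -0.4 194.2] yaw 101.32
tilt fix (ax ay) [-0.      0.0001]
turn z -0.0014 shift after [  1.4  -0.4 194.2]
```

```bash
python3 -m jog '0 0 0 1.4 -0.4 0 1; 0 0 0 0 0 30 1; 0 0 0 0 0 40 1; 0 0 0 0 0 40 1; 0 0 0 0 0 30 1; 0 0 0 0 0 18 1; 0 0 0 0 0 5 1; 0 0 0 0 0 0 1'; python3 -m jog '0 0 0 0 0 2 1; 0 0 0 0 0 2 1; 0 0 0 0 0 2 1; 0 0 0 0 0 2 1; 0 0 0 0 0 2 1; 0 0 0 0 0 2 1; 0 0 0 0 0 2 1; 0 0 0 0 0 0 1';python3 -c "
from h import *
st()"
```

```text
time: 26.4
ee_pos: [0.5411, 0.2738, 0.0708]
eef_rot: [1.99, 2.431, 0.0]
force: [0.8, 1.1, -1.3]
gripper_width: 0.137
time: 27.4
ee_pos: [0.5406, 0.2738, 0.0562]
eef_rot: [-1.99, -2.431, 0.001]
force: [-0.1, -0.5, -0.3]
gripper_width: 0.131
t 27.4 pos [540.6 273.8  56.2] x [-0.198  0.98  -0.   ] z [-0. -0. -1.] F [-0.1 -0.5 -0.3] T [ 0.02 -0.   -0.02] g 0.131
```

```bash
python3 -m jog '0 0 0 -1 0.5 2 1; 0 0 0 0 0 2.5 1; 0 0 0 0 0 2.5 1; 0 0 0 0 0 2.5 1; 0 0 0 0 0 2.5 1; 0 0 0 0 0 1.5 1; 0 0 0 0 0 1 1; 0 0 0 0 0 0 1'; python3 -c "
from h import *
st()"
```

```text
time: 28.4
ee_pos: [0.5414, 0.273, 0.0419]
eef_rot: [-1.99, -2.431, 0.0]
force: [-0.7, 0.2, -0.5]
gripper_width: 0.133
t 28.4 pos [541.4 273.   41.9] x [-0.198  0.98  -0.   ] z [-0. -0. -1.] F [-0.7  0.2 -0.5] T [-0.04 -0.06 -0.03] g 0.133
```

```bash
python3 -m jog '0 0 0 0 0 0.7 1; 0 0 0 0 0 0.7 1; 0 0 0 0 0 0.6 1; 0 0 0 0 0 0.5 1; 0 0 0 0 0 0 1; 0 0 0 0 0 0 1; 0 0 0 0 0 0 1; 0 0 0 0 0 0 1'; python3 -c "
from h import *
st()"
```

```text
time: 29.4
ee_pos: [0.5414, 0.273, 0.0395]
eef_rot: [-1.99, -2.431, 0.0]
force: [0.0, 0.9, -2.3]
gripper_width: 0.137
t 29.4 pos [541.4 273.   39.5] x [-0.198  0.98   0.   ] z [-0.  0. -1.] F [ 0.   0.9 -2.3] T [ 0.02 -0.05 -0.01] g 0.137
```

```bash
python3 -m jog '0 0 0 0 0 0.4 1; 0 0 0 0 0 0.4 1; 0 0 0 0 0 0.4 1; 0 0 0 0 0 0 1; 0 0 0 0 0 0 1; 0 0 0 0 0 0 1; 0 0 0 0 0 0 1; 0 0 0 0 0 0 1'; python3 -c "
from h import *
st()"
```

```text
time: 30.4
ee_pos: [0.5415, 0.2731, 0.0394]
eef_rot: [1.989, 2.431, 0.001]
force: [-2.9, 0.0, 9.7]
gripper_width: 0.137
t 30.4 pos [541.5 273.1  39.4] x [-0.198  0.98   0.   ] z [ 0.  0. -1.] F [-2.9  0.   9.7] T [-0.53  1.5   0.  ] g 0.137
```

```bash
python3 -m jog '0 0 0 0 0 -0.6 1; 0 0 0 0 0 0 1; 0 0 0 0 0 0 0.6; 0 0 0 0 0 0 0.5; 0 0 0 0 0 0 0.5; 0 0 0 0 0 0 0.5; 0 0 0 0 0 0 0.5; 0 0 0 0 0 0 0.5' 10; python3 -m jog '0 0 0 0 0 -10 0.5; 0 0 0 0 0 -30 0.5; 0 0 0 0 0 -40 0.5; 0 0 0 0 0 -40 0.5; 0 0 0 0 0 -36 0.5; 0 0 0 0 0 0 0.5; 0 0 0 0 0 0 0.5; 0 0 0 0 0 0 0.5'
python3 - <<'E'
from h import *
st();m,p,d=shot('wrist','w_end');np.save('pics/w_end_m.npy',m)
cv2.imwrite('pics/crop8.png',cv2.resize(p[50:250,220:420],None,fx=3,fy=3,interpolation=3))
E
```

```text
time: 31.4
ee_pos: [0.5414, 0.273, 0.0388]
eef_rot: [-1.99, -2.431, 0.0]
force: [-0.1, 0.4, 0.6]
gripper_width: 0.502
time: 32.4
ee_pos: [0.5409, 0.2726, 0.1939]
eef_rot: [-1.99, -2.431, 0.003]
force: [-0.1, -0.8, -0.3]
gripper_width: 0.502
t 32.4 pos [540.9 272.6 193.9] x [-0.198  0.98  -0.001] z [-0.001 -0.001 -1.   ] F [-0.1 -0.8 -0.3] T [0.04 0.05 0.05] g 0.502
```

View pics/crop8.png

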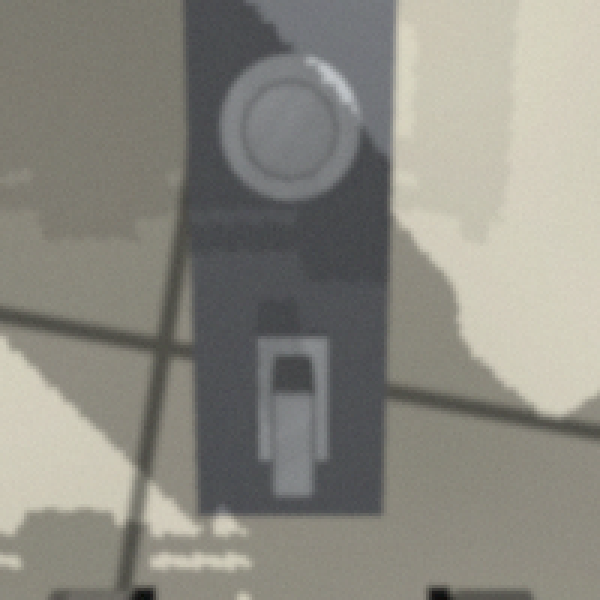

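The key stands upright in its well, with its handle top at crop (272-315, 393-497) and the flange flat on the stand. The round key at (290,125) is untouched. I'll check the heights, then hand in.

Run:
```python
from h import *
m=np.load('pics/w_end_m.npy',allow_pickle=True).item();d=np.load('pics/w_end.npy')
z=lambda pts:np.median([pt(m,d,220+u/3,50+v/3)[2] for u,v in pts]).round(4)
print('handle top',z([(293,420),(293,450),(293,480),(285,440),(300,460)]),'round top',z([(290,125),(280,120),(300,130)]),'stand',z([(220,300),(220,400),(360,330),(360,420)]))
f=lambda u,v:atz(m,220+(u+.5)/3-.5,50+(v+.5)/3-.5,.082)
print('handle',sum(f(*c) for c in[(274,393),(313,393),(314,497),(272,497)])/4)
from bench import order
print(order.close_job())
```

```text
handle top 0.0825 round top 0.0821 stand 0.0304
handle [0.54120982 0.27354382 0.082     ]
the job is handed in; nothing more can be done
None
```

The hatch is locked, the blade key is back upright in its well, and the job was handed in at about 32 s. I took the key from the far well and felt its blade into the slot. I pushed the lock in about 4 mm (about 9 N), turned it clockwise and let it spring up.

**Lock:** The slot ended within 1° of the black lines, about 1.55 rad. The head is 20.8 mm above the plate, the same as before, so it is fully up and inside the locking band.

**Key:** Its handle top is at 82.5 mm, where 82 mm is nominal, and it is within about 1 mm of where it started. The round key was not touched.

**Stop not felt:** The arm's last joint reached its range limit right at the end of the turn. I never felt the torque rise at the stop; it stayed near 0.1 N m. That the lock is at its stop rests on the picture and on the lock springing up.

**Not checked:** I took no closing picture of the rest of the bench. No move went near the other items, and no unexpected contact showed in the force readings.

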